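Fit the missing locating pin in the board-test fixture

TASK

The board-test fixture is missing one of its two locating pins. Take the matching pin (the twin of the one already standing in the fixture) out of the pin rack, feel for the blind hole in the empty pin block, and press the pin straight in until its collar sits flat on the block, then let go. Never push on the fixture with more than 60 N, and leave the other pins and the things on the bench where they are.

Things in the scene. Friction and masses are not known exactly. Their poses are not given: they have to be found in the camera images.
- pin_mid (a point): centre of the loose steel locating pin to fit, upright in one of the rack's three sockets, the tallest of the three pins there. On its axis, half-way up: 32 mm above its foot, 6 mm above the collar's top face, 32 mm below its nose; z towards the nose. At the start the collar rests on the rack's top and the shank is loose in its socket (3 mm of play)
- pin: the same pin, origin at the centre of its foot, 64 mm long. From the foot up: round shank 10 mm across, 22 mm long, flat foot with a square edge; collar 20 mm across, 4 mm thick; round head 12 mm across, 38 mm long, straight for 32 mm, tapered over the last 6 mm. About 55 g, give or take 40 per cent
- pin_rack: fixed grey plastic block, 54 mm (x) by 156 mm (y) by 40 mm high, with three sockets in a row along its y axis, 50 mm apart; origin under its centre
- fixture: fixed board-test fixture: two brown laminate plates 190 mm (x) by 260 mm (y) on pillars, upper one's top 72 mm above the bench, brass probes in the middle up to 78 mm. Origin under its centre on the bench, z up. On it two aluminium pin blocks with flat tops 44 by 44 mm, 82 mm above the bench, and low slotted ears: one is empty, the other holds the twin pin
- hole_mid (a point): middle of the empty pin block's adjustment range, at the level of its flat top (82 mm above the bench). The block is clamped somewhere in its slots: its hole lies up to 3.5 mm off this point along the fixture's x and up to 3.5 mm along its y, either way; that shift is not measured. Hole: centre of the block's top, vertical, 11 mm across, 24 mm deep, blind, sharp unchamfered edge
- hole_floor (a point): point 24 mm straight below hole_mid. The shank slides freely into the first 13 mm of the hole; then the hole is tight and takes a steady push of about 7 to 10 N for the last 9 mm, until the collar lands on the block's top and the push rises steeply. The pin stays at the depth where it is left. The block does not yield to a push
- twin_pin (a point): point on the axis of the pin that already stands in the other block, at the level of that block's top; an identical pin, fixed, whose head stands 42 mm above the block: leave it alone
- slim_mid (a point): a slimmer steel pin (head 8 mm across, 50 mm long in all) in another socket of the rack, half-way up: leave it in place
- stub_mid (a point): a short stout steel pin (head 20 mm across, 34 mm long in all) in another socket of the rack, half-way up: leave it in place
- circuit_board: loose green circuit board 90 by 60 mm lying flat on the bench, origin under its centre: leave it in place
- screwdriver: loose screwdriver 170 mm long with a black handle 26 mm across, lying on the bench, origin under its middle: leave it in place
- mouse: loose black computer mouse, about 98 by 58 by 34 mm, origin under its centre: leave it in place

How it is judged (in metres and radians):
On the way, in this order (a step that is already met when the one before it is completed fails the run):
1. the pin is lifted clear of the rack (height (world z) of pin_mid above 0.09 m), for 0.1 s.
2. the shank has found the hole (it is at least 8 mm in) (z of pin_mid in the frame of hole_mid below 0.024 m and horizontal distance between pin_mid and hole_mid below 0.01 m and angle between pin_mid's own z axis and vertical below 0.15 rad), for 0.1 s.
At the end, for the whole second after the job is handed in: the matching pin stands upright (within about 3 degrees) in the empty block's hole, pressed home so that its collar is within 1.5 mm of the block's top face, at rest and released; the other two pins, the circuit board, the screwdriver and the mouse are where they were (z of pin_mid in the frame of hole_mid below 0.0115 m and horizontal distance between pin_mid and hole_mid below 0.008 m and angle between pin_mid's own z axis and vertical below 0.06 rad and linear speed of pin below 0.01 m/s and contact force between pin and the fingers below 0.1 N); the robot touches nothing.
It fails at once if the fixture (its plates, blocks or pins) is pushed with more than 60 N (contact force between fixture and anything else above 60 N).
It fails at once if one of the other pins is moved by more than 15 mm (distance of any of slim_mid, stub_mid from where it was at the start of the episode above 0.015 m).
It fails at once if the circuit board, screwdriver or mouse is moved by more than 20 mm (distance of any of circuit_board, screwdriver, mouse from where it was at the start of the episode above 0.02 m).
It also fails if it takes over 72 s, if anything falls off the work surface, if the arm or the gripper's body presses on something with over 40 N, if the wrist force passes 120 N, or if a joint passes its speed limit or range.

ROBOT

A 6-joint arm with a two-finger parallel gripper is mounted at the origin on the work surface. World frame = base frame: x ahead of the robot, y to its left, z up, the work surface at z = 0. Lengths are in m, angles in degrees, forces in N, time in s.
With the tool pointing down it reaches from about 0.3 to 0.85 m from the base axis. Payload 5.4 kg.
Tool frame: the origin (TCP) lies midway between the tips of the shut fingers; the grasp point (between the pads) lies 19 mm behind it (r.tcp_to_grasp is the distance from the TCP to the grasp point, in m); x points along the fingers, y is the direction in which the jaws open and shut, and the axes are right-handed (so a half turn about x gives the same grasp; the last joint's range is limited). The gripper opens to 85 mm and grips with 20 to 120 N. Pads are 22 mm wide; open, the fingers measure 114 mm over their backs; the gripper's body (76 mm by 85 mm) begins 54 mm behind the grasp point. The pads swing forward as they close: fully open they stand 13 mm farther back than shut.
Start: joints at [-12.038, 9.076, 91.501, -0, 79.423, -12.038], TCP at [0.575, -0, 0.231] pointing down, gripper open.
Joint ranges: [-166.64, 166.64], [-54.1, 131.32], [10.49, 154.53], [-73.88, 253.88], [9.74, 151.15], [-171.62, 171.62]. Speed limits (degrees/s): [147.25, 147.25, 180, 180, 180, 180].

INTERFACE

Orientations are given as a 3x3 rotation matrix whose columns are the frame's x, y, z axes.
In Python, from workcell import r gives the robot as it stands.
- The arm moves only by the shell command python3 -m inch 'ROWS' [FORCE]. ROWS is JSON, a list of rows, each an object of numbers: "dx", "dy", "dz": the shift along the tool's x, y, z in m; "ax", "ay", "az": the turn, a rotation vector about the tool's x, y, z in rad; "hand": the opening, from -1 (shut) to 1 (fully open). In form: [{"dx": .., "dy": .., "dz": .., "ax": .., "ay": .., "az": .., "hand": ..}, ...]. A call has 1 to 10 rows; each row shifts and turns the pose as measured when the row begins, along the tool's axes as they then stand; what a row does not reach is not made up. A row lasts 1/12 s, in which the tool goes at most 41.7 mm and 7.16 degrees, less where a joint would pass 70% of its speed; a pose out of reach is approached as far as the arm can. A call is refused whole if a number of a shift passes 0.0417 or a number of a turn 0.125, either way. A call with a gripper value outside its range is refused whole. The fingers move at their own pace and stop on an object; FORCE is the grip in N (left out, the last holds). Time passes only in rows, so rows that do not move let the fingers close. It gives the time, the measured TCP pose, the force and the opening at its end, in the units of the state.
- r.observe(): the state, without advancing time (a new reading comes with each control period).
- r.get_image(name): name is "scene" or "side" or "wrist"; returns (picture, depth): 400x640x3 uint8, red, green, blue; 400x640 float32, m along the optical axis (not along the pixel's ray), 0 where there is no reading.
- r.get_calibration(name): a dict with "fx", "fy", "cx", "cy" (pixels), "rvec" (rotation vector, rad) and "tvec" (3), from world to camera coordinates, as OpenCV has them. Camera axes: x right, y down, z forward; pixel columns grow to the right and rows downward; lengths in m; the calibration is good to about 2 mm. A picture is of the moment at which its call begins: read the wrist's pose just before it. get_calibration takes no time and is no camera call; for the wrist camera it gives the pose at the moment of the call.
- r.job_done(): hands the job in, once; it reports no verdict.
Trained networks look in the newest picture that a camera, given by its name, has taken for a name from the list of things; names that differ only in an ending like _2 or _b are one class to them, and where a whole thing is asked for, a point or a joint stands for the part that bears it (a point fixed in the world has none). Each returns a list of dicts, best first, with "conf" (0 to 1); they miss things now and then, are a little off and sometimes report something else, mostly with a low value. They report only what shows in the picture. A call takes as long as a camera call.
- r.search_frame(camera, target): "point" ([x, y, z] in m, in world coordinates, good to about 4 mm: the middle of the surface that is visible of it).
- r.masks_of(camera, target): "region" (400x640 bool, what is visible of it).
- r.tip_of(camera, target): "point" ([x, y, z] in m, in world coordinates, good to about 4 mm: a listed point, or the origin of a listed thing).
The state is a dict: "time": time; "joints": joint angles; "dq": joint speeds; "joint_efforts": joint torques, N m; "tcp_pos": TCP position; "tool_rot": TCP orientation; "wrist_force": force on the tool from outside, world axes, zero at the start; "torque": the same for the moment, N m; "grip_width": finger opening in m.
Only numpy, scipy, OpenCV 4.12 (cv2) and the standard library are available. Lean on these libraries where they do the work, as an engineer would, in place of code of your own. Each camera call takes 0.05 s, during which the arm holds its last target. There are 200 camera calls.

## Working session

There is one attempt and no reset: what is moved stays moved. The work goes in short steps, Python scripts to look and compute and a shell command to move; the robot and the scene stay as the last step left them, time stands still between calls to the robot, and variables do not carry over. Pictures are saved under pics/ and viewed, about 8 in all and at most 12, crops included, and the job is handed in when it is done.

```bash
ls; mkdir -p pics; cat > h.py <<'E'
import numpy as np, cv2
from workcell import r
def snap(n,f,crop=None,s=1):
    im,d=r.get_image(n)
    o=im if crop is None else im[crop[1]:crop[3],crop[0]:crop[2]]
    if s!=1:o=cv2.resize(o,None,fx=s,fy=s)
    cv2.imwrite('pics/'+f,o[...,::-1]);return im,d
def cal(n):
    c=r.get_calibration(n);R=cv2.Rodrigues(np.array(c['rvec'],float))[0];return c,R,np.array(c['tvec'],float).ravel()
def pix(n,p):
    c,R,t=cal(n);q=R@np.array(p)+t;return [c['fx']*q[0]/q[2]+c['cx'],c['fy']*q[1]/q[2]+c['cy']]
def cloud(n,d):
    c,R,t=cal(n);v,u=np.mgrid[:400,:640]
    q=np.stack([(u-c['cx'])/c['fx']*d,(v-c['cy'])/c['fy']*d,d],-1)
    return (q-t)@R
def atz(n,u,v,z):
    c,R,t=cal(n);o=-R.T@t;k=R.T@np.array([(u-c['cx'])/c['fx'],(v-c['cy'])/c['fy'],1]);return o+k*(z-o[2])/k[2]
E
python3 - <<'E'
from h import *
s=r.observe();print({k:np.round(v,3).tolist() for k,v in s.items()}, r.tcp_to_grasp)
for n in ['scene','side','wrist']:
    snap(n,n+'0.png')
    print(n)
    for t in ['pin_mid','pin','pin_rack','fixture','hole_mid','twin_pin','slim_mid','stub_mid','screwdriver','mouse','circuit_board']:
        for x in r.tip_of(n,t)[:2]: print(' ',t,round(x['conf'],2),np.round(x['point'],4))
a=np.vstack([cv2.resize(cv2.imread(f'pics/{n}0.png'),(480,300)) for n in ['scene','side']])
cv2.imwrite('pics/a.png',a)
E
```

```text
pics
{'time': 0.0, 'joints': [-12.037, 9.113, 91.573, -0.001, 79.421, -12.039], 'dq': [-0.105, 0.006, 0.124, 0.058, 0.055, 0.05], 'joint_efforts': [0.0, -39.601, -33.143, -0.0, 0.008, -0.0], 'tcp_pos': [0.574, 0.0, 0.23], 'tool_rot': [[-0.002, 1.0, 0.0], [0.0, 0.0, -1.0], [-1.0, -0.002, -0.0]], 'wrist_force': [0.488, 0.633, 0.116], 'torque': [-0.021, -0.043, -0.045], 'grip_width': 0.085} 0.0187
scene
  pin_mid 0.69 [0.524  0.3742 0.0549]
  pin 0.64 [0.5246 0.3714 0.0186]
  pin_rack 0.83 [ 0.5293  0.3217 -0.0015]
  fixture 0.63 [ 0.5301 -0.2114 -0.    ]
  hole_mid 0.52 [0.5268 0.3733 0.0192]
  twin_pin 0.66 [ 0.5885 -0.2786  0.0804]
  slim_mid 0.47 [0.5304 0.3224 0.0438]
  stub_mid 0.41 [0.5352 0.2693 0.0391]
  screwdriver 0.8 [0.7759 0.1103 0.0009]
  mouse 0.91 [ 0.6006 -0.4651  0.0023]
  circuit_board 0.96 [0.3888 0.1083 0.0026]
side
  pin_mid 0.47 [0.5242 0.3681 0.016 ]
  pin_mid 0.41 [0.5279 0.3737 0.0525]
  pin 0.55 [0.528  0.3686 0.0162]
  pin_rack 0.82 [0.531  0.3239 0.0022]
  pin_rack 0.36 [ 0.5342 -0.211   0.0006]
  fixture 0.74 [ 0.5347 -0.2078  0.003 ]
  fixture 0.68 [ 0.3952  0.1111 -0.0032]
  hole_mid 0.83 [ 0.4675 -0.1454  0.08  ]
  twin_pin 0.91 [ 0.5946 -0.2778  0.0848]
  slim_mid 0.6 [0.5272 0.3255 0.0441]
  stub_mid 0.45 [ 0.5314 -0.2132  0.0022]
  stub_mid 0.41 [0.533  0.2727 0.0382]
  screwdriver 0.59 [ 0.7717  0.1137 -0.0024]
  screwdriver 0.52 [ 0.5345 -0.2124  0.0054]
  mouse 0.62 [ 5.954e-01 -4.688e-01 -4.000e-04]
  circuit_board 0.71 [ 0.3974  0.1163 -0.0004]
wrist
  fixture 0.83 [ 0.5294 -0.213   0.0009]
  hole_mid 0.65 [ 0.4646 -0.1464  0.0784]
  screwdriver 0.83 [0.7715 0.1089 0.001 ]
  circuit_board 0.96 [0.3936 0.1134 0.0023]
```

View pics/a.png

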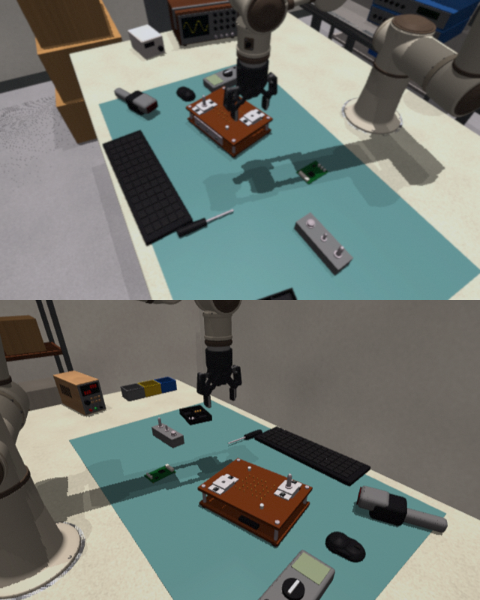

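View pics/wrist0.png

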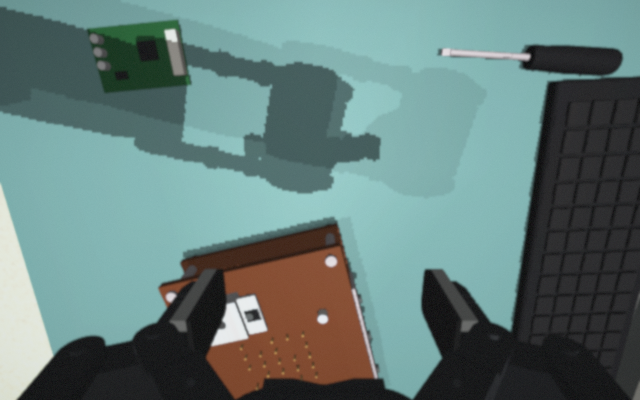

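The views show the rack with its stub, slim and tall pins, the tall one at the robot-far end (y≈0.372). The empty block is at about (0.466, -0.146), and in the wrist image it is at pixel (250, 313). I'll move towards the rack now.

```bash
python3 -m inch '[{"dy":-0.008,"dz":-0.035},{"dy":-0.008,"dz":-0.035},{"dy":-0.008,"dz":-0.035},{"dy":-0.008,"dz":-0.035},{"dy":-0.008,"dz":-0.035},{"dy":-0.008,"dz":-0.035},{"dz":-0.035},{"dz":0}]'
python3 - <<'E'
from h import *
s=r.observe();print(np.round(s['tcp_pos'],4),np.round(s['tool_rot'],3).tolist())
im,d=snap('wrist','w1.png')
for t in ['pin_mid','slim_mid','stub_mid','pin_rack']:
    for x in r.tip_of('wrist',t)[:2]: print(' ',t,round(x['conf'],2),np.round(x['point'],4))
m=r.masks_of('wrist','pin_mid')
P=cloud('wrist',d)
for x in m[:1]:
    q=P[x['region']&(d>0)];print(x['conf'],q.min(0),q.max(0));k=q[q[:,2]>.078];print(len(k),k.mean(0))
    k=q[(q[:,2]>.05)&(q[:,2]<.075)];print(len(k),np.median(k,0))
print(pix('wrist',[0.525,.372,.082]))
E
```

```text
[ 0.575  -0.      0.2313] [[-0.0, 1.0, -0.0], [0.0, -0.0, -1.0], [-1.0, -0.0, -0.0]]
  stub_mid 0.34 [ 0.5323 -0.2127  0.0019]
[np.float64(226.49239289322344), np.float64(-476.5716744415878)]validation failed for argument at $[0]...
```

View pics/w1.png

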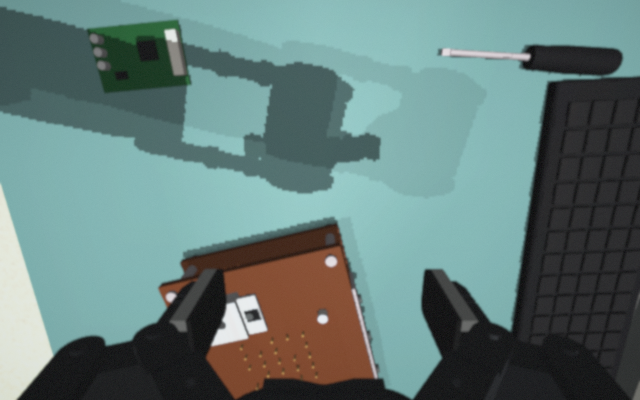

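The call was refused and nothing moved, so every row probably needs all its fields.

```bash
python3 -m inch '[{"dx":0,"dy":-0.008,"dz":-0.035,"ax":0,"ay":0,"az":0,"hand":1},{"dx":0,"dy":-0.008,"dz":-0.035,"ax":0,"ay":0,"az":0,"hand":1},{"dx":0,"dy":-0.008,"dz":-0.035,"ax":0,"ay":0,"az":0,"hand":1},{"dx":0,"dy":-0.008,"dz":-0.035,"ax":0,"ay":0,"az":0,"hand":1},{"dx":0,"dy":-0.008,"dz":-0.035,"ax":0,"ay":0,"az":0,"hand":1},{"dx":0,"dy":-0.008,"dz":-0.035,"ax":0,"ay":0,"az":0,"hand":1},{"dx":0,"dy":0,"dz":-0.035,"ax":0,"ay":0,"az":0,"hand":1},{"dx":0,"dy":0,"dz":0,"ax":0,"ay":0,"az":0,"hand":1}]'
cat > look.py <<'E'
from h import *
import sys
s=r.observe();print(np.round(s['tcp_pos'],4),np.round(s['tool_rot'],3).tolist())
im,d=snap('wrist',sys.argv[1])
for t in ['pin_mid','slim_mid','stub_mid','pin_rack']:
    for x in r.tip_of('wrist',t)[:2]: print(' ',t,round(x['conf'],2),np.round(x['point'],4))
m=r.masks_of('wrist','pin_mid')
P=cloud('wrist',d)
for x in m[:1]:
    q=P[x['region']&(d>0)];print(x['conf'],q.min(0),q.max(0));k=q[q[:,2]>.078];print(len(k),k.mean(0))
    k=q[(q[:,2]>.05)&(q[:,2]<.075)];print(len(k),np.median(k,0))
print(pix('wrist',[0.525,.372,.082]))
E
python3 look.py w2.png
```

```text
time: 2.77
tcp_pos: [0.5263, 0.2527, 0.2314]
tool_rot: [[0.003, 1.0, -0.008], [0.0, -0.008, -1.0], [-1.0, 0.003, -0.0]]
wrist_force: [-0.0, -0.4, -0.6]
grip_width: 0.0854
[0.5263 0.2527 0.2314] [[0.003, 1.0, -0.008], [0.0, -0.008, -1.0], [-1.0, 0.003, -0.0]]
  pin_mid 0.67 [0.5241 0.3718 0.0509]
  pin_mid 0.63 [ 0.5343  0.3207 -0.0024]
  slim_mid 0.64 [0.532  0.3269 0.0418]
  stub_mid 0.76 [0.5357 0.2735 0.0385]
  pin_rack 0.7 [ 0.5306  0.3209 -0.002 ]
0.85 [0.52315676 0.35409108 0.03738396] [0.54194474 0.37410926 0.08188849]
105 [0.53234074 0.36389593 0.07996131]
55 [0.53266439 0.3590611  0.06645972]
[np.float64(313.8008882591356), np.float64(28.2015886042563)]
```

View pics/w2.png

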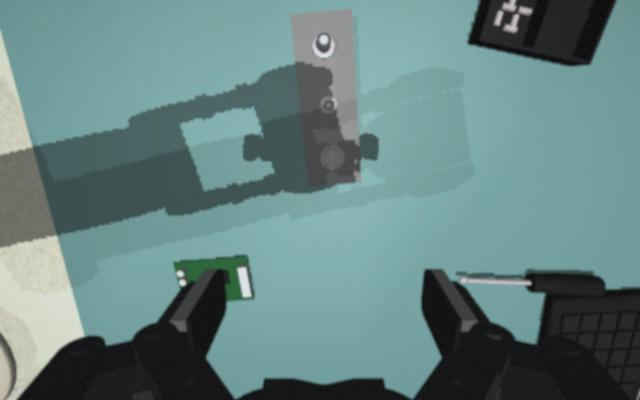

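The tall pin is at pixel (323, 42). My depth estimate (0.532, 0.364) and the network's (0.524, 0.372) differ by 1 cm, so I'll move closer and measure the pin tops again once the arm has settled.

```bash
python3 -m inch '[{"dx":0.015,"dy":0,"dz":-0.02,"ax":0,"ay":0,"az":0,"hand":1},{"dx":0.015,"dy":0,"dz":-0.02,"ax":0,"ay":0,"az":0,"hand":1},{"dx":0.015,"dy":0,"dz":-0.01,"ax":0,"ay":0,"az":0,"hand":1},{"dx":0,"dy":0,"dz":0,"ax":0,"ay":0,"az":0,"hand":1},{"dx":0,"dy":0,"dz":0,"ax":0,"ay":0,"az":0,"hand":1}]'
cat > look2.py <<'E'
from h import *
import sys
c,R,t=cal('wrist');print('cam',np.round(-R.T@t,4),'axis',np.round(R[2],3))
im,d=snap('wrist',sys.argv[1],None if len(sys.argv)<3 else eval(sys.argv[2]),2)
P=cloud('wrist',d);z=P[...,2]
box=(P[...,0]>.48)&(P[...,0]<.58)&(P[...,1]>.22)&(P[...,1]<.42)
top=box&(abs(z-.040)<.003);q=P[top];print('rack top',len(q),np.median(q,0))
rc=cv2.minAreaRect((q[:,:2]*1000).astype(np.float32));print(rc)
hi=(box&(z>.046)&(z<.1)).astype(np.uint8)
n,l,st,ce=cv2.connectedComponentsWithStats(hi)
for i in range(1,n):
    k=P[l==i]
    if len(k)<15: continue
    m=k[:,2].max();tt=k[k[:,2]>m-.004]
    print(len(k),ce[i],'zmax',m,'top c',np.round(tt.mean(0),4),np.round((tt.max(0)+tt.min(0))/2,4), 'ext',np.round(k.min(0),4),np.round(k.max(0),4))
E
python3 look.py w3.png; python3 look2.py w4.png '(220,0,420,200)'
```

```text
time: 3.48
tcp_pos: [0.5327, 0.2909, 0.1866]
tool_rot: [[0.006, 1.0, -0.026], [-0.003, -0.026, -1.0], [-1.0, 0.006, 0.003]]
wrist_force: [-0.7, -0.8, 0.7]
grip_width: 0.0852
[0.5327 0.2909 0.1866] [[0.006, 1.0, -0.026], [-0.003, -0.026, -1.0], [-1.0, 0.006, 0.003]]
  pin_mid 0.86 [0.5258 0.3697 0.0503]
  slim_mid 0.7 [0.5287 0.3251 0.0411]
  stub_mid 0.67 [0.5378 0.2725 0.0383]
  pin_rack 0.87 [ 0.5328  0.3202 -0.0015]
0.79 [0.52149434 0.36255639 0.04036028] [0.53979511 0.38091076 0.083596  ]
171 [0.53049884 0.37194989 0.08082249]
0 [nan nan nan]
[np.float64(304.3517164607403), np.float64(91.12133343305774)]
cam [0.5354 0.372  0.3289] axis [ 0.002 -0.316 -0.949]
rack top 10595 [0.53308592 0.33344272 0.03881842]
((533.7058715820312, 321.2754211425781), (54.1470832824707, 156.56503295898438), 4.455047130584717)
224 [311.60714286  91.91517857] zmax 0.08264085182125354 top c [0.5298 0.3715 0.0804] [0.5294 0.3714 0.0807] ext [0.5243 0.366  0.0743] [0.5356 0.3768 0.0826]
113 [319.46902655 156.72566372] zmax 0.0682325473093731 top c [0.5335 0.322  0.0661] [0.5334 0.3215 0.0662] ext [0.5301 0.3182 0.0463] [0.5375 0.3256 0.0682]
418 [325.63636364 212.06220096] zmax 0.056407926494389006 top c [0.5376 0.2724 0.0541] [0.5374 0.2721 0.0544] ext [0.5283 0.2622 0.0461] [0.5474 0.2817 0.0564]
  return _methods._mean(a, axis=axis, dtype=dtype,
  ret = um.true_divide(
```

View pics/w4.png

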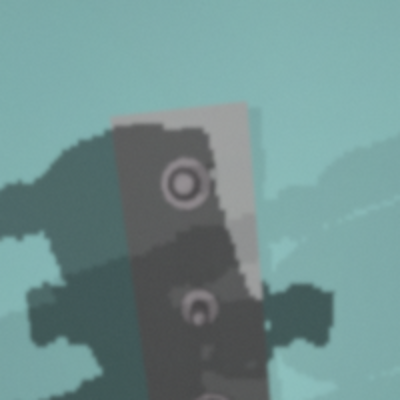

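The numbers now agree: the rack measures 54.1 x 156.6 mm, the pin tops have the right heights at 50 mm spacing, and the tall pin is at (0.5297, 0.3715). I'll align over it and go down.

```bash
cat > need.py <<'E'
import sys,numpy as np
from scipy.spatial.transform import Rotation as Ro
from workcell import r
s=r.observe();R=np.array(s['tool_rot']);p=np.array(s['tcp_pos'])
t=np.array([float(a) for a in sys.argv[1:4]]);y=np.radians(float(sys.argv[4])) if len(sys.argv)>4 else 0
Rt=np.array([[0,np.cos(y),np.sin(y)],[0,np.sin(y),-np.cos(y)],[-1,0,0]])
print('t',s['time'],'tcp',np.round(p,4),'F',np.round(s['wrist_force'],1),'T',np.round(s['torque'],2),'w',round(s['grip_width'],4))
print('shift tool',np.round(R.T@(t-p),4),'turn',np.round(Ro.from_matrix(R.T@Rt).as_rotvec(),4))
E
python3 need.py .5297 .3715 .13
```

```text
t 3.8333 tcp [0.5329 0.2915 0.1875] F [-0.6 -0.8 -0.1] T [ 0.01  0.02 -0.03] w 0.0856
shift tool [ 0.0573 -0.0057 -0.08  ] turn [-0.0259  0.0025 -0.008 ]
```

```bash
python3 -m inch '[{"dx":0.015,"dy":-0.002,"dz":-0.02,"ax":-0.026,"ay":0.002,"az":-0.008,"hand":1},{"dx":0.015,"dy":-0.002,"dz":-0.02,"ax":0,"ay":0,"az":0,"hand":1},{"dx":0.015,"dy":-0.001,"dz":-0.02,"ax":0,"ay":0,"az":0,"hand":1},{"dx":0.015,"dy":0,"dz":-0.02,"ax":0,"ay":0,"az":0,"hand":1},{"dx":0,"dy":0,"dz":0,"ax":0,"ay":0,"az":0,"hand":1}]'
python3 need.py .5297 .3715 .05
```

```text
time: 4.25
tcp_pos: [0.5321, 0.3731, 0.1302]
tool_rot: [[0.008, 1.0, -0.003], [0.002, -0.003, -1.0], [-1.0, 0.008, -0.002]]
wrist_force: [-0.3, -0.3, -0.9]
grip_width: 0.0852
t 4.25 tcp [0.5321 0.3731 0.1302] F [-0.3 -0.3 -0.9] T [0.   0.05 0.02] w 0.0852
shift tool [ 0.0801 -0.003   0.0017] turn [-0.0032 -0.0021 -0.0082]
```

```bash
python3 -m inch '[{"dx":0.02,"dy":-0.003,"dz":0.001,"ax":-0.003,"ay":-0.002,"az":-0.008,"hand":1},{"dx":0.02,"dy":0,"dz":0.001,"ax":0,"ay":0,"az":0,"hand":1},{"dx":0.02,"dy":0,"dz":0,"ax":0,"ay":0,"az":0,"hand":1},{"dx":0.015,"dy":0,"dz":0,"ax":0,"ay":0,"az":0,"hand":1},{"dx":0,"dy":0,"dz":0,"ax":0,"ay":0,"az":0,"hand":1}]'
python3 need.py .5297 .3715 .05
```

```text
time: 4.67
tcp_pos: [0.532, 0.3715, 0.0569]
tool_rot: [[0.007, 1.0, 0.002], [0.001, 0.002, -1.0], [-1.0, 0.007, -0.001]]
wrist_force: [-0.6, -0.8, -0.5]
grip_width: 0.0853
t 4.6667 tcp [0.532  0.3715 0.0569] F [-0.6 -0.8 -0.5] T [ 0.02  0.05 -0.05] w 0.0853
shift tool [ 0.0069 -0.0024 -0.    ] turn [ 0.0024 -0.0015 -0.0065]
```

```bash
python3 -m inch '[{"dx":0.006,"dy":-0.003,"dz":0,"ax":0.002,"ay":-0.002,"az":-0.008,"hand":1},{"dx":0,"dy":-0.001,"dz":0,"ax":0,"ay":0,"az":-0.004,"hand":1},{"dx":0,"dy":0,"dz":0,"ax":0,"ay":0,"az":0,"hand":1}]'
python3 need.py .5297 .3715 .05
```

```text
time: 4.92
tcp_pos: [0.5292, 0.3709, 0.0532]
tool_rot: [[-0.004, 1.0, -0.001], [0.0, -0.001, -1.0], [-1.0, -0.004, 0.0]]
wrist_force: [-0.7, -0.1, 0.3]
grip_width: 0.0852
t 4.9167 tcp [0.5292 0.3709 0.0532] F [-0.7 -0.1  0.3] T [-0.01 -0.07  0.01] w 0.0852
shift tool [ 0.0032  0.0005 -0.0006] turn [-0.0007  0.      0.0042]
```

```bash
python3 -m inch '[{"dx":0.004,"dy":0,"dz":0,"ax":0,"ay":0,"az":0.004,"hand":1},{"dx":0,"dy":0,"dz":0,"ax":0,"ay":0,"az":0,"hand":-1},{"dx":0,"dy":0,"dz":0,"ax":0,"ay":0,"az":0,"hand":-1},{"dx":0,"dy":0,"dz":0,"ax":0,"ay":0,"az":0,"hand":-1},{"dx":0,"dy":0,"dz":0,"ax":0,"ay":0,"az":0,"hand":-1},{"dx":0,"dy":0,"dz":0,"ax":0,"ay":0,"az":0,"hand":-1},{"dx":0,"dy":0,"dz":0,"ax":0,"ay":0,"az":0,"hand":-1},{"dx":0,"dy":0,"dz":0,"ax":0,"ay":0,"az":0,"hand":-1},{"dx":0,"dy":0,"dz":0,"ax":0,"ay":0,"az":0,"hand":-1},{"dx":0,"dy":0,"dz":0,"ax":0,"ay":0,"az":0,"hand":-1}]' 80
python3 need.py .5297 .3715 .15
```

```text
time: 5.75
tcp_pos: [0.5304, 0.372, 0.0536]
tool_rot: [[0.004, 1.0, -0.0], [0.002, -0.0, -1.0], [-1.0, 0.004, -0.002]]
wrist_force: [-0.7, -0.2, 0.6]
grip_width: 0.0095
t 5.75 tcp [0.5304 0.372  0.0536] F [-0.7 -0.2  0.6] T [-0.03  0.17 -0.05] w 0.0095
shift tool [-0.0964 -0.0004  0.0003] turn [-0.0003 -0.0023 -0.0036]
```

```bash
python3 -m inch '[{"dx":0,"dy":0,"dz":0,"ax":0,"ay":0,"az":0,"hand":-1},{"dx":0,"dy":0,"dz":0,"ax":0,"ay":0,"az":0,"hand":-1}]'
python3 - <<'E'
from h import *
im,d=snap('wrist','w5.png',(200,200,440,400),2)
im,d=r.get_image('side');u,v=map(int,pix('side',[.53,.37,.07]));print(u,v)
a=cv2.resize(im[v-40:v+40,u-60:u+60],(480,320),interpolation=cv2.INTER_CUBIC)
w=cv2.imread('pics/w5.png')[...,::-1]
cv2.imwrite('pics/b.png',np.vstack([w[-280:],a])[...,::-1])
E
```

```text
time: 5.92
tcp_pos: [0.5304, 0.372, 0.0536]
tool_rot: [[0.004, 1.0, -0.0], [0.002, -0.0, -1.0], [-1.0, 0.004, -0.002]]
wrist_force: [-0.7, 0.0, 1.3]
grip_width: 0.0091
213 160
```

View pics/b.png

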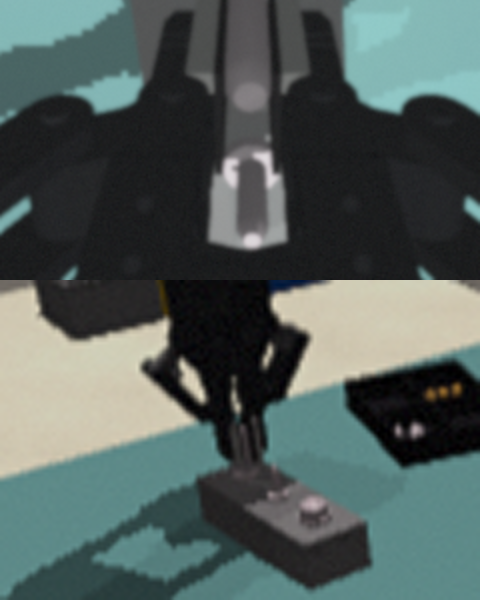

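```bash
python3 - <<'E'
from h import *
for p in [[.5297,.3715,.044],[.5297,.3715,.082],[.5335,.3218,.044],[.5335,.3218,.068],[.5376,.2723,.05],[.53,.372,.0536],[.5297,.399,.04]]: print(p,np.round(pix('wrist',p)))
im,d=r.get_image('wrist');P=cloud('wrist',d)
for v in range(280,400,8): print(v,np.round(P[v,325],4))
E
```

```text
[0.5297, 0.3715, 0.044] [318. 264.]
[0.5297, 0.3715, 0.082] [317. 310.]
[0.5335, 0.3218, 0.044] [326. 346.]
[0.5335, 0.3218, 0.068] [326. 382.]
[0.5376, 0.2723, 0.05] [333. 425.]
[0.53, 0.372, 0.0536] [319. 272.]
[0.5297, 0.399, 0.04] [318. 208.]
280 [0.5328 0.3773 0.0694]
288 [0.5328 0.377  0.0751]
296 [0.5327 0.376  0.0793]
304 [0.5327 0.3742 0.0819]
312 [0.5327 0.3709 0.0824]
320 [0.5332 0.3342 0.0383]
328 [0.5332 0.3291 0.0386]
336 [0.5331 0.3279 0.0436]
344 [0.5331 0.3259 0.0473]
352 [0.5331 0.3249 0.052 ]
360 [0.533  0.3255 0.0582]
368 [0.5329 0.3255 0.0633]
376 [0.5329 0.3235 0.0662]
384 [0.5332 0.2912 0.0397]
392 [0.5322 0.3823 0.1303]
```

View pics/w5.png

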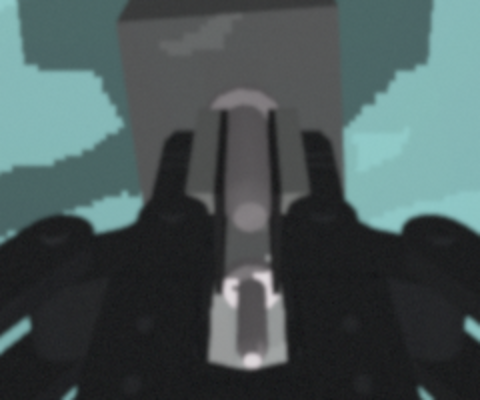

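The tall pin is held between the pads, with its top at crop pixel (250, 215). The slim pin stands untouched behind it. I'll lift.

```bash
python3 -m inch '[{"dx":-0.006,"dy":0,"dz":0,"ax":0,"ay":0,"az":0,"hand":-1},{"dx":-0.015,"dy":0,"dz":0,"ax":0,"ay":0,"az":0,"hand":-1},{"dx":-0.02,"dy":0,"dz":0,"ax":0,"ay":0,"az":0,"hand":-1},{"dx":-0.02,"dy":0,"dz":0,"ax":0,"ay":0,"az":0,"hand":-1},{"dx":-0.02,"dy":0,"dz":0,"ax":0,"ay":0,"az":0,"hand":-1},{"dx":-0.02,"dy":0,"dz":0,"ax":0,"ay":0,"az":0,"hand":-1},{"dx":-0.01,"dy":0,"dz":0,"ax":0,"ay":0,"az":0,"hand":-1},{"dx":0,"dy":0,"dz":0,"ax":0,"ay":0,"az":0,"hand":-1}]'
cat > pin.py <<'E'
from h import *
import sys
s=r.observe();p=np.array(s['tcp_pos']);R=np.array(s['tool_rot'])
im,d=snap('wrist',sys.argv[1],(200,200,440,400),2);P=cloud('wrist',d)
Q=(P-p)@R   # tool frame
ok=(abs(Q[...,1])<.011)&(abs(Q[...,2])<.015)&(Q[...,0]>-.035)&(Q[...,0]<.05)&(d>0)
q=Q[ok];print('n',len(q))
for a in np.arange(-.034,.05,.004):
    k=q[(q[:,0]>=a)&(q[:,0]<a+.004)]
    if len(k)>3: print(round(a+.002,3),len(k),'y',np.round([k[:,1].min(),k[:,1].max()],4),'z',np.round([k[:,2].min(),k[:,2].max()],4))
E
python3 pin.py w6.png; python3 need.py .466 -.145 .15
```

```text
time: 6.73
tcp_pos: [0.5316, 0.3715, 0.1752]
tool_rot: [[0.009, 1.0, -0.001], [0.004, -0.001, -1.0], [-1.0, 0.009, -0.004]]
wrist_force: [-0.5, -0.2, -0.5]
grip_width: 0.0091
n 3361
-0.032 211 y [-0.0095  0.0109] z [-0.0119  0.0056]
-0.028 416 y [-0.0108  0.011 ] z [-0.0115  0.011 ]
-0.024 495 y [-0.011   0.0109] z [-0.0112  0.0054]
-0.02 317 y [-0.0109  0.011 ] z [-0.0113  0.0043]
-0.016 276 y [-0.0109  0.011 ] z [-0.0113  0.0112]
-0.012 242 y [-0.011   0.0109] z [-0.0113 -0.0027]
-0.008 234 y [-0.0108  0.011 ] z [-0.0113 -0.0028]
-0.004 187 y [-0.011   0.0108] z [-0.0114 -0.0027]
-0.0 93 y [-0.0084  0.0105] z [-0.0104 -0.0028]
0.004 78 y [-0.0028  0.0062] z [-0.0056 -0.0022]
0.008 68 y [-0.0029  0.0064] z [-0.0058 -0.0013]
0.012 336 y [-0.0079  0.0094] z [-0.0095 -0.001 ]
0.016 29 y [-0.0086  0.009 ] z [-0.0093 -0.0023]
0.028 37 y [-0.004   0.0042] z [-0.0045 -0.0016]
0.032 46 y [-0.0047  0.0043] z [-0.0045  0.0003]
0.036 39 y [-0.0047  0.0049] z [-0.0043 -0.    ]
t 6.7833 tcp [0.5314 0.3714 0.1744] F [ 0.7  0.9 -0.3] T [ 0.01 -0.03  0.04] w 0.0093
shift tool [ 0.0221 -0.0652  0.5165] turn [-0.0008 -0.0033 -0.0083]
```

View pics/w6.png

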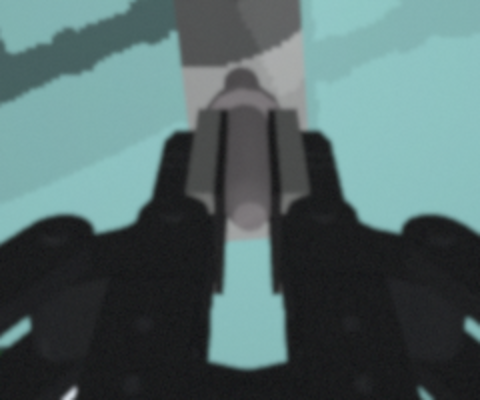

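The pin is held straight, with the collar at tool x ≈ 11–15 mm, the foot at about 37.5 mm and the axis within 1 mm of the tool axis. I'll carry it to the fixture and stop past the empty block so the camera can see the hole.

```bash
python3 -m inch '[{"dx":-0.002,"dy":-0.005,"dz":0.02,"ax":0,"ay":-0.003,"az":-0.008,"hand":-1},{"dx":-0.002,"dy":-0.005,"dz":0.035,"ax":0,"ay":0,"az":0,"hand":-1},{"dx":-0.002,"dy":-0.005,"dz":0.038,"ax":0,"ay":0,"az":0,"hand":-1},{"dx":-0.002,"dy":-0.005,"dz":0.038,"ax":0,"ay":0,"az":0,"hand":-1},{"dx":-0.002,"dy":-0.005,"dz":0.038,"ax":0,"ay":0,"az":0,"hand":-1},{"dx":-0.002,"dy":-0.005,"dz":0.038,"ax":0,"ay":0,"az":0,"hand":-1},{"dx":-0.002,"dy":-0.005,"dz":0.038,"ax":0,"ay":0,"az":0,"hand":-1},{"dx":-0.002,"dy":-0.005,"dz":0.038,"ax":0,"ay":0,"az":0,"hand":-1},{"dx":0,"dy":-0.005,"dz":0.038,"ax":0,"ay":0,"az":0,"hand":-1},{"dx":0,"dy":-0.005,"dz":0.038,"ax":0,"ay":0,"az":0,"hand":-1}]'
python3 need.py .466 -.20 .19
```

```text
time: 7.62
tcp_pos: [0.473, 0.0044, 0.1785]
tool_rot: [[-0.014, 1.0, 0.012], [0.001, 0.012, -1.0], [-1.0, -0.014, -0.002]]
wrist_force: [0.3, 0.6, -0.9]
grip_width: 0.0093
t 7.6167 tcp [0.473  0.0044 0.1785] F [ 0.3  0.6 -0.9] T [-0.01 -0.09 -0.03] w 0.0093
shift tool [-0.0117 -0.0096  0.2043] turn [ 0.012  -0.0014  0.0143]
```

```bash
python3 -m inch '[{"dx":-0.003,"dy":-0.001,"dz":0.036,"ax":0.012,"ay":-0.001,"az":0.014,"hand":-1},{"dx":-0.003,"dy":-0.001,"dz":0.036,"ax":0,"ay":0,"az":0,"hand":-1},{"dx":-0.003,"dy":-0.001,"dz":0.036,"ax":0,"ay":0,"az":0,"hand":-1},{"dx":-0.003,"dy":-0.001,"dz":0.036,"ax":0,"ay":0,"az":0,"hand":-1},{"dx":0,"dy":0,"dz":0.03,"ax":0,"ay":0,"az":0,"hand":-1},{"dx":0,"dy":0,"dz":0.015,"ax":0,"ay":0,"az":0,"hand":-1},{"dx":0,"dy":0,"dz":0,"ax":0,"ay":0,"az":0,"hand":-1},{"dx":0,"dy":0,"dz":0,"ax":0,"ay":0,"az":0,"hand":-1}]'
python3 need.py .466 -.20 .19
cat > hole.py <<'E'
from h import *
import sys
im,d=snap('wrist',sys.argv[1]);P=cloud('wrist',d);z=P[...,2]
for t in r.tip_of('wrist','hole_mid')[:2]: print(t['conf'],np.round(t['point'],4))
m=(abs(z-.082)<.004)&(abs(P[...,0]-.466)<.06)&(abs(P[...,1]+.145)<.06)
m=m.astype(np.uint8);n,l,st,ce=cv2.connectedComponentsWithStats(m)
i=1+np.argmax(st[1:,4]);print('block px',st[i],ce[i]);q=P[l==i];print('med',np.median(q,0))
rc=cv2.minAreaRect((q[:,:2]*1000).astype(np.float32));print('block',rc)
print('c px',np.round(pix('wrist',[rc[0][0]/1e3,rc[0][1]/1e3,np.median(q[:,2])])))
# hole: dark/deep pixels enclosed by block
x,y,w,h=st[i][:4];g=cv2.cvtColor(im,cv2.COLOR_RGB2GRAY)[y:y+h,x:x+w]
hull=cv2.convexHull(np.argwhere(l==i)[:,::-1].astype(np.int32));hm=np.zeros(d.shape,np.uint8);cv2.fillConvexPoly(hm,hull,1);hm=cv2.erode(hm,np.ones((9,9)))
hz=((hm>0)&(d>0)&(z<.078)).astype(np.uint8);n,l,st,ce=cv2.connectedComponentsWithStats(hz)
for j in range(1,n):
    if st[j,4]>10: print('hole comp',st[j],ce[j],np.round(atz('wrist',*ce[j],.082),4))
E
python3 hole.py w7.png
```

```text
time: 8.28
tcp_pos: [0.4599, -0.1989, 0.1809]
tool_rot: [[-0.013, 1.0, -0.011], [0.005, -0.011, -1.0], [-1.0, -0.013, -0.005]]
wrist_force: [0.0, -0.3, -1.5]
grip_width: 0.0092
t 8.2833 tcp [ 0.4599 -0.1989  0.1809] F [ 0.  -0.3 -1.5] T [ 0.02  0.   -0.02] w 0.0092
shift tool [-0.0092  0.006   0.001 ] turn [-0.0114 -0.005   0.0126]
0.3 [ 0.4657 -0.1474  0.0551]
block px [ 300   93   77   78 3855] [338.84176394 131.90998703]
med [ 0.47208041 -0.14440243  0.08080187]
block ((471.9139099121094, -145.52120971679688), (44.03517532348633, 44.16419219970703), 14.067320823669434)
c px [338. 134.]
hole comp [331 126  16  15 184] [338.75543478 132.88043478] [ 0.4721 -0.1444  0.082 ]
```

View pics/w7.png

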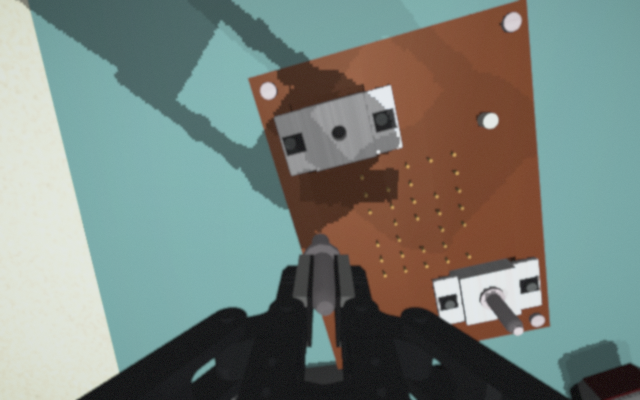

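The hole is at pixel (338.8, 132.9), which gives (0.472, -0.145). The block's top measures 44.0 x 44.2 mm, as it should. I'll square the tool and go above the hole.

```bash
python3 pin.py w8.png | tail -9; python3 -m inch '[{"dx":0.005,"dy":0.004,"dz":-0.015,"ax":-0.011,"ay":-0.005,"az":0.014,"hand":-1},{"dx":0.01,"dy":0.004,"dz":-0.018,"ax":0,"ay":0,"az":0,"hand":-1},{"dx":0.01,"dy":0.004,"dz":-0.018,"ax":0,"ay":0,"az":0,"hand":-1},{"dx":0.01,"dy":0,"dz":0,"ax":0,"ay":0,"az":0,"hand":-1},{"dx":0,"dy":0,"dz":0,"ax":0,"ay":0,"az":0,"hand":-1}]'; python3 need.py .472 -.1448 .13
```

```text
-0.004 162 y [-0.0089  0.0108] z [-0.0117 -0.0032]
-0.0 76 y [-0.0023  0.0065] z [-0.0062 -0.0029]
0.004 73 y [-0.0024  0.0067] z [-0.0063 -0.0023]
0.008 160 y [-0.0069  0.0093] z [-0.0102 -0.0014]
0.012 252 y [-0.0082  0.0099] z [-0.0103 -0.0014]
0.024 9 y [-0.0018  0.003 ] z [-0.005  -0.0039]
0.028 46 y [-0.0041  0.0047] z [-0.005  -0.0015]
0.032 46 y [-0.0042  0.0053] z [-0.0051 -0.0006]
0.036 23 y [-0.0043  0.0053] z [-0.0047 -0.0004]
time: 8.85
tcp_pos: [0.4733, -0.1393, 0.1453]
tool_rot: [[0.004, 1.0, 0.01], [-0.001, 0.01, -1.0], [-1.0, 0.004, 0.001]]
wrist_force: [-0.1, -0.6, -0.7]
grip_width: 0.009
t 8.85 tcp [ 0.4733 -0.1393  0.1453] F [-0.1 -0.6 -0.7] T [0.01 0.05 0.01] w 0.009
shift tool [ 0.0153 -0.0015  0.0054] turn [ 0.0102  0.0007 -0.004 ]
```

```bash
python3 -m inch '[{"dx":0.009,"dy":-0.002,"dz":0.006,"ax":0.01,"ay":0,"az":-0.005,"hand":-1},{"dx":0.004,"dy":0,"dz":0,"ax":0,"ay":0,"az":0,"hand":-1},{"dx":0,"dy":0,"dz":0,"ax":0,"ay":0,"az":0,"hand":-1}]'; python3 need.py .4715 -.1448 .124
python3 - <<'E'
from h import *
im,d=snap('wrist','w9.png',(220,160,420,310),4)
P=cloud('wrist',d);z=P[...,2]
m=(abs(z-.082)<.003)&(abs(P[...,0]-.472)<.03)&(abs(P[...,1]+.145)<.03)
q=P[m];print(np.median(q,0),q.min(0),q.max(0))
s=r.observe();Q=(P-np.array(s['tcp_pos']))@np.array(s['tool_rot'])
k=P[(abs(Q[...,1])<.009)&(abs(Q[...,2])<.009)&(Q[...,0]>.018)&(z>.0835)]
if len(k):print('shank',len(k),k.min(0),k.max(0))
E
```

```text
time: 9.1
tcp_pos: [0.4713, -0.1453, 0.1314]
tool_rot: [[-0.001, 1.0, 0.002], [-0.001, 0.002, -1.0], [-1.0, -0.001, 0.001]]
wrist_force: [0.1, -0.3, -0.7]
grip_width: 0.0093
t 9.1 tcp [ 0.4713 -0.1453  0.1314] F [ 0.1 -0.3 -0.7] T [-0.03 -0.01  0.  ] w 0.0093
shift tool [ 0.0074  0.0002 -0.0006] turn [0.002  0.0013 0.0015]
[ 0.47414699 -0.13937151  0.08109508] [ 0.44549194 -0.16955043  0.07900307] [ 0.50197885 -0.11914497  0.08319344]
shank 124 [ 0.46675381 -0.1456579   0.09499193] [ 0.47636781 -0.14089997  0.10658078]
```

View pics/w9.png

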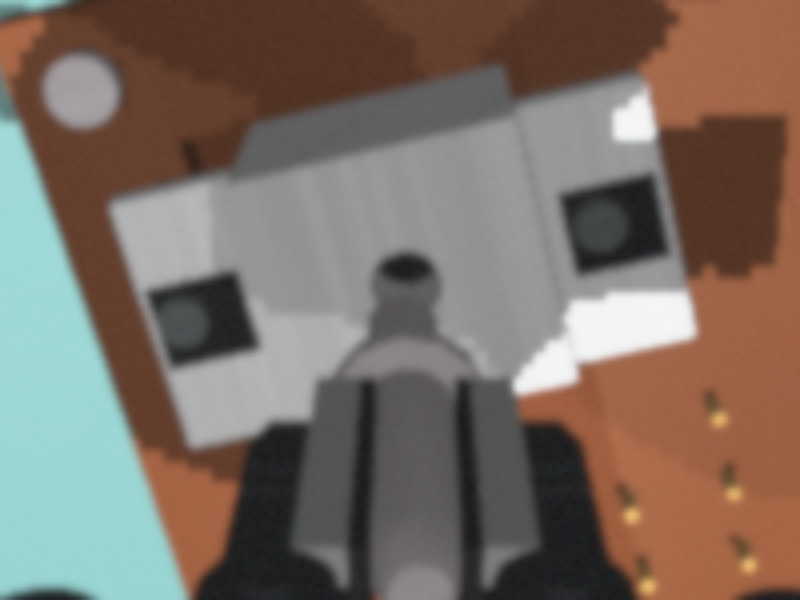

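```bash
python3 - <<'E'
from h import *
for u,v in [(321.5,223.0),(321.5,224),(312.8,231.5),(330.4,231.5)]: print(np.round(atz('wrist',u,v,.0815),4))
print(pix('wrist',[.4715,-.1448,.082]))
E
python3 need.py .4718 -.1450 .121
```

```text
[ 0.4721 -0.1405  0.0815]
[ 0.4721 -0.1412  0.0815]
[ 0.4668 -0.1461  0.0815]
[ 0.4775 -0.1461  0.0815]
[np.float64(320.56895672691405), np.float64(229.86765960451606)]
t 9.15 tcp [ 0.4713 -0.1455  0.1317] F [-0.7 -0.7 -0.7] T [-0.    0.06 -0.04] w 0.0087
shift tool [ 0.0107  0.0005 -0.0005] turn [0.0018 0.0015 0.0015]
```

The foot and hole agree to within about 0.5 mm, so I'll go down gently while watching the force.

```bash
python3 -m inch '[{"dx":0.004,"dy":0.0007,"dz":0,"ax":0,"ay":0,"az":0,"hand":-1},{"dx":0.004,"dy":0,"dz":0,"ax":0,"ay":0,"az":0,"hand":-1},{"dx":0.003,"dy":0,"dz":0,"ax":0,"ay":0,"az":0,"hand":-1},{"dx":0.002,"dy":0,"dz":0,"ax":0,"ay":0,"az":0,"hand":-1}]'; python3 need.py .4718 -.1455 .118
```

```text
time: 9.48
tcp_pos: [0.473, -0.1477, 0.1191]
tool_rot: [[0.001, 1.0, -0.001], [-0.003, -0.001, -1.0], [-1.0, 0.001, 0.003]]
wrist_force: [0.3, -0.0, -0.3]
grip_width: 0.0092
t 9.4833 tcp [ 0.473  -0.1477  0.1191] F [ 0.3 -0.  -0.3] T [-0.01 -0.05 -0.  ] w 0.0092
shift tool [ 0.0011 -0.0012 -0.0022] turn [-0.0007  0.0034 -0.0013]
```

```bash
python3 -m inch '[{"dx":0,"dy":-0.0012,"dz":-0.0022,"ax":0,"ay":0.003,"az":0,"hand":-1},{"dx":0,"dy":0,"dz":0,"ax":0,"ay":0,"az":0,"hand":-1}]'; python3 need.py .4718 -.1455 .118;  python3 -c "
from h import *
for i in range(4):
  r.get_image('wrist');print(np.round(r.observe()['tcp_pos'],4))"
```

```text
time: 9.65
tcp_pos: [0.4715, -0.1454, 0.1185]
tool_rot: [[0.0, 1.0, -0.001], [0.0, -0.001, -1.0], [-1.0, 0.0, -0.0]]
wrist_force: [-0.6, 0.2, -1.0]
grip_width: 0.0089
t 9.65 tcp [ 0.4715 -0.1454  0.1185] F [-0.6  0.2 -1. ] T [ 0.02 -0.02  0.03] w 0.0089
shift tool [0.0005 0.0003 0.0001] turn [-0.0011 -0.0004 -0.0005]
[ 0.4715 -0.1455  0.1185]
[ 0.4717 -0.1456  0.1187]
[ 0.4718 -0.1457  0.1188]
[ 0.4718 -0.1457  0.1189]
```

```bash
python3 -m inch '[{"dx":0.002,"dy":0,"dz":0,"ax":0,"ay":0,"az":0,"hand":-1},{"dx":0.002,"dy":0,"dz":0,"ax":0,"ay":0,"az":0,"hand":-1}]'; python3 need.py .4718 -.1455 .118
```

```text
time: 10.02
tcp_pos: [0.4722, -0.1458, 0.1154]
tool_rot: [[0.002, 1.0, -0.001], [-0.001, -0.001, -1.0], [-1.0, 0.002, 0.001]]
wrist_force: [-1.2, 1.4, -0.2]
grip_width: 0.0091
t 10.0167 tcp [ 0.4722 -0.1458  0.1154] F [-1.2  1.4 -0.2] T [0.23 0.35 0.04] w 0.0091
shift tool [-0.0026 -0.0004 -0.0003] turn [-0.0008  0.0008 -0.0021]
```

The foot is about 4 mm below the block's top with almost no axial force, so the shank has entered the hole. I'll continue in small steps.

```bash
python3 -m inch '[{"dx":0.002,"dy":-0.0003,"dz":-0.0003,"ax":0,"ay":0,"az":-0.002,"hand":-1},{"dx":0.002,"dy":0,"dz":0,"ax":0,"ay":0,"az":0,"hand":-1},{"dx":0.002,"dy":0,"dz":0,"ax":0,"ay":0,"az":0,"hand":-1}]'; python3 need.py .4718 -.1455 .1
```

```text
time: 10.27
tcp_pos: [0.4719, -0.1454, 0.1088]
tool_rot: [[0.0, 1.0, -0.001], [-0.001, -0.001, -1.0], [-1.0, 0.0, 0.001]]
wrist_force: [0.4, -0.3, -0.7]
grip_width: 0.0091
t 10.2667 tcp [ 0.4719 -0.1454  0.1088] F [ 0.4 -0.3 -0.7] T [-0.02  0.02 -0.02] w 0.0091
shift tool [ 0.0088 -0.0001  0.    ] turn [-0.0007  0.0009 -0.0001]
```

```bash
python3 -m inch '[{"dx":0.002,"dy":0,"dz":0,"ax":0,"ay":0,"az":0,"hand":-1},{"dx":0.002,"dy":0,"dz":0,"ax":0,"ay":0,"az":0,"hand":-1},{"dx":0.002,"dy":0,"dz":0,"ax":0,"ay":0,"az":0,"hand":-1}]'; python3 need.py .4718 -.1455 .1
```

```text
time: 10.52
tcp_pos: [0.472, -0.1456, 0.1028]
tool_rot: [[-0.0, 1.0, -0.0], [-0.001, -0.0, -1.0], [-1.0, -0.0, 0.001]]
wrist_force: [-4.3, 1.6, 10.5]
grip_width: 0.0092
t 10.5167 tcp [ 0.472  -0.1456  0.1028] F [-4.3  1.6 10.5] T [ 0.37  0.8  -0.03] w 0.0092
shift tool [ 0.0028 -0.0002 -0.0001] turn [-0.0005  0.0011  0.0004]
```

```bash
python3 -m inch '[{"dx":0.002,"dy":-0.0005,"dz":-0.0002,"ax":0,"ay":0,"az":0,"hand":-1},{"dx":0.0015,"dy":0,"dz":0,"ax":0,"ay":0,"az":0,"hand":-1}]'; python3 need.py .4718 -.1455 .0975
```

```text
time: 10.68
tcp_pos: [0.472, -0.1458, 0.1016]
tool_rot: [[-0.0, 1.0, -0.0], [-0.002, -0.0, -1.0], [-1.0, -0.0, 0.002]]
wrist_force: [-5.5, 3.9, 12.4]
grip_width: 0.009
t 10.6833 tcp [ 0.472  -0.1458  0.1016] F [-5.5  3.9 12.4] T [ 0.54  1.14 -0.02] w 0.009
shift tool [ 0.0041 -0.0002 -0.0003] turn [-0.0001  0.0016  0.0003]
```

```bash
python3 -m inch '[{"dx":0.0025,"dy":-0.001,"dz":-0.0007,"ax":0,"ay":0,"az":0,"hand":-1},{"dx":0.0025,"dy":-0.0005,"dz":-0.0004,"ax":0,"ay":0,"az":0,"hand":-1}]'; python3 need.py .4718 -.1455 .0975
```

```text
time: 10.85
tcp_pos: [0.4719, -0.1456, 0.0999]
tool_rot: [[0.002, 1.0, 0.0], [-0.003, 0.0, -1.0], [-1.0, 0.002, 0.003]]
wrist_force: [-5.3, 2.8, 12.7]
grip_width: 0.0089
t 10.85 tcp [ 0.4719 -0.1456  0.0999] F [-5.3  2.8 12.7] T [ 0.37  1.03 -0.04] w 0.0089
shift tool [ 0.0024 -0.0002 -0.0001] turn [ 0.0001  0.0032 -0.0018]
```

```bash
python3 -m inch '[{"dx":0.0025,"dy":-0.0012,"dz":-0.0005,"ax":0,"ay":0.002,"az":-0.002,"hand":-1},{"dx":0.0025,"dy":-0.0008,"dz":-0.0004,"ax":0,"ay":0,"az":0,"hand":-1}]'; python3 need.py .4718 -.1455 .0975
```

```text
time: 11.02
tcp_pos: [0.4719, -0.1457, 0.0986]
tool_rot: [[0.003, 1.0, 0.001], [-0.003, 0.001, -1.0], [-1.0, 0.003, 0.003]]
wrist_force: [-4.3, 2.6, 13.7]
grip_width: 0.0089
t 11.0167 tcp [ 0.4719 -0.1457  0.0986] F [-4.3  2.6 13.7] T [ 0.42  0.94 -0.01] w 0.0089
shift tool [ 0.0011 -0.0001 -0.0002] turn [ 0.0005  0.0032 -0.0031]
```

```bash
python3 -m inch '[{"dx":0.0025,"dy":-0.001,"dz":-0.0005,"ax":0,"ay":0.002,"az":-0.002,"hand":-1},{"dx":0.0025,"dy":-0.0005,"dz":-0.0003,"ax":0,"ay":0,"az":0,"hand":-1}]'; python3 need.py .4718 -.1455 .0975
python3 - <<'E'
from h import *
im,d=r.get_image('wrist');P=cloud('wrist',d)
s=r.observe();p=np.array(s['tcp_pos'])
q=P[(np.hypot(P[...,0]-.472,P[...,1]+.1455)<.0115)&(P[...,2]>.0835)&(P[...,2]<.14)]
h,e=np.histogram(q[:,2],np.arange(.083,.14,.001));print(h.tolist())
b=P[(abs(P[...,2]-.082)<.003)&(np.hypot(P[...,0]-.472,P[...,1]+.1455)<.022)];print(np.median(b,0))
E
```

```text
time: 11.18
tcp_pos: [0.4719, -0.1457, 0.0974]
tool_rot: [[0.003, 1.0, 0.001], [-0.003, 0.001, -1.0], [-1.0, 0.003, 0.003]]
wrist_force: [-6.1, 2.9, 14.1]
grip_width: 0.0092
t 11.1833 tcp [ 0.4719 -0.1457  0.0974] F [-6.1  2.9 14.1] T [ 0.56  1.19 -0.  ] w 0.0092
shift tool [-0.0001 -0.0001 -0.0002] turn [ 0.0009  0.0028 -0.0034]
[17, 28, 52, 143, 106, 27, 19, 17, 14, 18, 23, 22, 11, 26, 15, 25, 21, 24, 26, 29, 23, 27, 33, 31, 39, 40, 30, 25, 39, 35, 26, 42, 29, 36, 26, 38, 65, 79, 89, 80, 95, 186, 69, 20, 9, 3, 8, 6, 18, 136, 325, 41, 8, 12, 20, 25, 16]
[ 0.47101425 -0.13618454  0.08071908]
```

```bash
python3 -m inch '[{"dx":0.003,"dy":-0.001,"dz":-0.0005,"ax":0,"ay":0.002,"az":-0.002,"hand":-1},{"dx":0.0025,"dy":-0.001,"dz":-0.0003,"ax":0,"ay":0,"az":0,"hand":-1}]'; python3 need.py .4718 -.1455 .0975
```

```text
time: 11.4
tcp_pos: [0.4718, -0.1457, 0.0959]
tool_rot: [[0.004, 1.0, 0.001], [-0.002, 0.001, -1.0], [-1.0, 0.004, 0.002]]
wrist_force: [-4.8, 4.0, 15.2]
grip_width: 0.009
t 11.4 tcp [ 0.4718 -0.1457  0.0959] F [-4.8  4.  15.2] T [ 0.71  0.76 -0.02] w 0.009
shift tool [-0.0016  0.     -0.0002] turn [ 0.0013  0.0024 -0.0045]
```

```bash
python3 -m inch '[{"dx":0.003,"dy":-0.001,"dz":-0.0006,"ax":0.001,"ay":0.002,"az":-0.003,"hand":-1}]'; python3 -m inch '[{"dx":0.003,"dy":-0.001,"dz":-0.0006,"ax":0,"ay":0,"az":0,"hand":-1}]'
```

```text
time: 11.48
tcp_pos: [0.4718, -0.1457, 0.0953]
tool_rot: [[0.003, 1.0, 0.001], [-0.002, 0.001, -1.0], [-1.0, 0.003, 0.002]]
wrist_force: [-6.9, 3.3, 22.2]
grip_width: 0.0092
time: 11.57
tcp_pos: [0.4719, -0.1457, 0.0953]
tool_rot: [[0.004, 1.0, 0.001], [-0.003, 0.001, -1.0], [-1.0, 0.004, 0.003]]
wrist_force: [-9.0, 4.6, 24.3]
grip_width: 0.009
```

```bash
cat > col.py <<'E'
from h import *
im,d=r.get_image('wrist');P=cloud('wrist',d)
q=P[(np.hypot(P[...,0]-.472,P[...,1]+.1455)<.0115)&(P[...,2]>.0775)&(P[...,2]<.1)]
h,e=np.histogram(q[:,2],np.arange(.078,.1,.0005));print(h.tolist())
b=P[(abs(P[...,2]-.082)<.003)&(abs(np.hypot(P[...,0]-.472,P[...,1]+.1455)-.0165)<.004)]
k=q[(q[:,2]>.084)&(q[:,2]<.0895)];print('block',np.median(b[:,2]),len(b),'collar',np.median(k[:,2]),len(k))
E
python3 col.py; python3 need.py .4718 -.1455 .0975
```

```text
[0, 0, 1, 10, 55, 86, 66, 37, 24, 11, 17, 19, 60, 92, 65, 52, 20, 6, 5, 11, 11, 8, 7, 13, 8, 13, 9, 9, 10, 9, 6, 9, 12, 11, 14, 8, 8, 13, 8, 10, 15, 15, 8, 13]
block 0.08091736352204626 1749 collar 0.08512185723015611 337
t 11.6167 tcp [ 0.4718 -0.1457  0.0953] F [-7.6  3.3 20.7] T [0.61 1.28 0.  ] w 0.0092
shift tool [-0.0022 -0.     -0.0002] turn [ 0.0009  0.0028 -0.0044]
```

Force rose to 24 N with travel stopped, and the collar's top sits 4.2 mm above the block, which matches its 4 mm thickness, so the pin is seated. I'll release and back off upward.

```bash
python3 -m inch '[{"dx":0,"dy":0,"dz":0,"ax":0,"ay":0,"az":0,"hand":0.3},{"dx":0,"dy":0,"dz":0,"ax":0,"ay":0,"az":0,"hand":0.3},{"dx":0,"dy":0,"dz":0,"ax":0,"ay":0,"az":0,"hand":0.3},{"dx":0,"dy":0,"dz":0,"ax":0,"ay":0,"az":0,"hand":0.3},{"dx":0,"dy":0,"dz":0,"ax":0,"ay":0,"az":0,"hand":0.3},{"dx":0,"dy":0,"dz":0,"ax":0,"ay":0,"az":0,"hand":0.3}]'; python3 col.py; python3 need.py .4718 -.1455 .16
```

```text
time: 12.12
tcp_pos: [0.4727, -0.1463, 0.0961]
tool_rot: [[0.007, 1.0, 0.001], [-0.004, 0.001, -1.0], [-1.0, 0.007, 0.004]]
wrist_force: [-0.7, 0.1, 0.4]
grip_width: 0.0557
[0, 0, 4, 21, 59, 109, 83, 33, 18, 16, 21, 34, 97, 158, 142, 97, 28, 8, 13, 10, 10, 13, 10, 18, 8, 12, 10, 13, 9, 11, 12, 8, 15, 13, 13, 9, 11, 16, 15, 10, 9, 13, 17, 12]
block 0.08083674797019355 2518 collar 0.08511223120046565 586
t 12.1667 tcp [ 0.4726 -0.1462  0.096 ] F [ 0.6  0.1 -0. ] T [-0.01  0.02 -0.03] w 0.0554
shift tool [-0.064  -0.0004 -0.0005] turn [ 0.0009  0.0041 -0.0063]
```

```bash
python3 -m inch '[{"dx":-0.015,"dy":0,"dz":0,"ax":0.001,"ay":0.004,"az":-0.006,"hand":0.3},{"dx":-0.02,"dy":0,"dz":0,"ax":0,"ay":0,"az":0,"hand":0.3},{"dx":-0.02,"dy":0,"dz":0,"ax":0,"ay":0,"az":0,"hand":0.3},{"dx":-0.02,"dy":0,"dz":0.02,"ax":0,"ay":0,"az":0,"hand":0.3},{"dx":-0.015,"dy":0,"dz":0.02,"ax":0,"ay":0,"az":0,"hand":0.3},{"dx":0,"dy":0,"dz":0.02,"ax":0,"ay":0,"az":0,"hand":0.3},{"dx":0,"dy":0,"dz":0,"ax":0,"ay":0,"az":0,"hand":0.3},{"dx":0,"dy":0,"dz":0,"ax":0,"ay":0,"az":0,"hand":0.3}]'; python3 col.py
python3 - <<'E'
from h import *
im,d=snap('wrist','w10.png',(200,0,640,330),1.5);P=cloud('wrist',d)
q=P[(np.hypot(P[...,0]-.472,P[...,1]+.1455)<.012)&(P[...,2]>.087)&(P[...,2]<.14)]
print('head z max',q[:,2].max())
for a in np.arange(.088,.126,.006):
    k=q[(q[:,2]>=a)&(q[:,2]<a+.006)]
    if len(k):print(round(a+.003,3),len(k),'x',np.round((k[:,0].min()+k[:,0].max())/2,4),'ymax',np.round(k[:,1].max(),4))
for t in ['circuit_board','screwdriver','mouse','slim_mid','stub_mid']:
    print(t,[(round(x['conf'],2),np.round(x['point'],3).tolist()) for x in r.tip_of('scene',t)[:1]] if t!='circuit_board' else (r.get_image('scene')[0].shape,[np.round(x['point'],3).tolist() for x in r.tip_of('scene',t)[:1]]))
print(r.observe()['wrist_force'])
E
```

```text
time: 12.83
tcp_pos: [0.4707, -0.2068, 0.187]
tool_rot: [[-0.005, 1.0, 0.002], [0.003, 0.002, -1.0], [-1.0, -0.005, -0.003]]
wrist_force: [0.4, -0.3, -0.3]
grip_width: 0.0553
[0, 1, 9, 29, 38, 67, 41, 22, 2, 5, 9, 36, 62, 81, 61, 34, 9, 2, 0, 0, 2, 0, 1, 2, 0, 1, 0, 0, 1, 0, 1, 0, 0, 0, 3, 0, 2, 0, 2, 0, 1, 0, 0, 0]
block 0.08058846953203803 1697 collar 0.08488331520991621 252
head z max 0.12442000283005411
0.091 7 x 0.4721 ymax -0.1396
0.097 9 x 0.4717 ymax -0.1394
0.103 11 x 0.4714 ymax -0.1395
0.109 7 x 0.4721 ymax -0.1393
0.115 62 x 0.4715 ymax -0.1394
0.121 246 x 0.4715 ymax -0.1399
0.127 2 x 0.4715 ymax -0.1446
circuit_board ((400, 640, 3), [[0.391, 0.112, 0.001]])
screwdriver [(0.82, [0.775, 0.111, -0.003])]
mouse [(0.82, [0.598, -0.464, -0.0])]
slim_mid [(0.49, [0.532, 0.322, 0.043])]
stub_mid [(0.56, [0.53, 0.323, -0.004])]
[ 0.54793704 -0.27363208 -0.96684661]
```

View pics/w10.png

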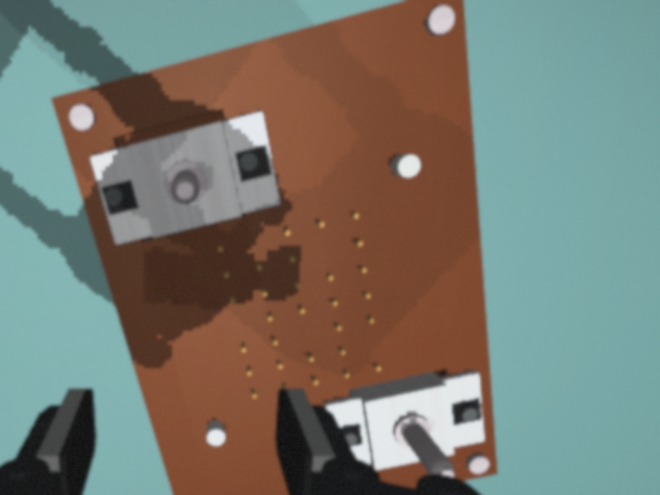

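The pin stands upright and free at pixel (185, 185), with its head top at z = 0.124, the same as the twin. The collar is flush with the block. I'll hand it in.

```bash
python3 -c "
from workcell import r
print(r.job_done())"
```

```text
the job is handed in; nothing more can be done
None
```

The matching pin is pressed home in the empty block's hole and released, and I handed the job in at about 13 s on the robot's clock. I lifted it from the rack at (0.530, 0.3715). I found the hole at about (0.472, -0.1455) with the wrist camera and lowered the pin in with small, force-checked steps. The last readings while pressing showed a push of 24 N, where travel stopped.

**Checks that passed:**
- **Seating:** after release, the collar's top is 4.2–4.3 mm above the block's top, and the collar is 4 mm thick. The head's top is at z = 0.124, as it should be when seated.
- **Upright and clear:** the head's sides are in line to within about 0.5 mm over its height. The gripper is clear of it with no force on the wrist.
- **Other things:** the circuit board, screwdriver, mouse and slim pin read where they were at the start, within the networks' error.

**Checks that failed or disagreed:**
- **Stub pin:** the final network check gave a false hit at the rack's centre, so its position was not re-measured. The robot did not knowingly touch it.
- **Grip width:** it read about 9 mm on the 12 mm head. Pictures showed the pin held properly, so I went on.
- **First move:** the first move call was refused for missing fields, and nothing moved.
- **Sideways force:** up to about 10 N (9 N in x, 4.6 N in y) built up during pressing, and it went away on release.

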